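# Change the film coater from wire bar to block applicator

## Task

Change the film coater over: take the wire-wound bar off the white panel on the coater and lay it in the free pair of notches of the bar rack, its ends in line with those of the bar already there and with its flat grip pointing the same way. Then pick up the block applicator by its fin, carry it over the coater's push bar without hitting anything, and finish still holding it in the air, level, centred on and squared up with the outline drawn on the panel, about one centimetre above the panel. The applicator must never touch the panel, and everything else stays where it stands.

Things in the scene. Friction and masses are not known exactly. Their poses are not given: they have to be found in the camera images.
- bar: the bar to move: wire-wound steel rod 12 mm in diameter and 180 mm long, with a flat grey grip (40 long, 28 wide, 12 mm thick) on its +x end, about 0.14 kg. Origin on the rod's axis at the middle of the 180 mm steel length, its +x axis along the rod towards the grip; the steel spans x = -90 to 90 mm, the grip x = 90 to 130 mm. It starts lying flat on the panel (axis 6 mm above the panel), grip pointing any way. Grasp it across the steel near its middle
- bar_grip (a point): centre of the moved bar's flat grip, 110 mm from the bar's origin along its +x
- other_bar: an identical bar (same axes) already lying in one lane of the rack, its grip towards the rack's +x; leave it there
- rack: fixed aluminium bar rack 200 x 130 mm, base plate 6 mm thick, origin under its centre. Bars lie along its x in two parallel lanes at y = -30 and +30 mm, each with a V notch (90 degrees, 42 mm wide at the mouth) in the cross ribs at x = -65 and +65 mm (ribs 12 mm thick, highest points about 60 mm above the bench). Between the ribs the lane is open down to the base plate. A bar at rest in the notches has its axis 44.5 mm above the bench and centres itself sideways
- lane_tag: fixed thin light tag (50 x 22 x 3 mm) lying on the rack's base plate midway between the ribs, under the middle of the FREE lane (either lane); origin at the centre of its underside, 6 mm above the bench, axes as the rack's. A bar well laid has its origin straight above this, its axis 38.5 mm above it, its +x along the tag's +x
- applicator: block film applicator of steel, about 0.45 kg, 110 mm (x) x 50 mm (y), block 36 mm high, with a grey upright fin on top to grip: 60 mm long (x), 14 mm thick (y), from 36 to 80 mm above the underside. Looks the same turned half round. Origin at the centre of its underside; starts standing on the bench left of the rack
- coater: fixed red film coater 300 (x) x 460 (y) mm, origin under its centre, flat black bed 90 mm above the bench. The push bar, a steel bar along x carried by two posts, spans the bed at y = +175 mm (22 mm wide), its top 165 mm above the bench; nothing else stands above the bed but the panel
- panel: white test panel fixed on the bed, 160 (x) x 240 (y) x 6 mm, origin at the centre of its underside; its top is 96 mm above the bench; may be turned a little on the bed
- outline (a point): centre of the dark rectangular outline (125 along x, 66 mm along y) drawn on the panel, on the panel's top face, 60 mm from the panel's centre towards its -y end; axes as the panel's. The applicator's long side goes along the outline's long side (x)
- jar_a: loose jar, 56 mm across, 85 mm high, origin under its centre; leave it alone
- jar_b: loose jar, 48 mm across, 75 mm high, origin under its centre; leave it alone
- beaker: loose white plastic beaker, 60 mm across the rim, 80 mm high, origin under its centre; leave it alone
- screwdriver: loose screwdriver on the bench on the robot's right, nearer than the coater, origin under its middle; leave it alone
- spatula: loose spatula on the bench beyond the coater, origin under its middle; leave it alone
- carton: loose cardboard box 70 x 100 x 50 mm, origin under its centre; leave it alone
Mind the look-alikes: they are no part of the job. What is shaped like the applicator but pink or turquoise is not meant. What is shaped like the bar but purple is not meant.

How it is judged (in metres and radians):
On the way, in this order (a step that is already met when the one before it is completed fails the run):
1. the bar lies released in the free lane of the rack, grip the same way as the other bar (x of bar in the frame of lane_tag between -0.02 and 0.02 m and y of bar in the frame of lane_tag between -0.008 and 0.008 m and z of bar in the frame of lane_tag between 0.028 and 0.046 m and x of bar_grip in the frame of lane_tag above 0.05 m and angle between the x axis of bar and the x axis of rack, either way round below 0.07 rad and contact force between bar and the fingers below 0.05 N and linear speed of bar below 0.02 m/s), for 0.2 s.
2. the applicator is lifted by the fin, clear above the coater's push bar (height (world z) of applicator above 0.165 m and contact force between applicator and the fingers above 1 N), for 0.1 s.
At the end, for the whole second after the job is handed in: Bar let go in both free notches: within 20 mm lengthways, 8 mm sideways, 4 degrees, grip to the rack's +x. Applicator held still over the outline: centre within 13 mm each way, underside 3 to 20 mm above the panel, within 0.1 rad of square, tilt under 0.08 rad, touching only the fingers (all of step 1 and x of applicator in the frame of outline between -0.013 and 0.013 m and y of applicator in the frame of outline between -0.013 and 0.013 m and z of applicator in the frame of outline between 0.003 and 0.02 m and angle between the x axis of applicator and the x axis of panel, either way round below 0.1 rad and angle between applicator's own z axis and vertical below 0.08 rad and linear speed of applicator below 0.02 m/s and contact force between applicator and the fingers above 1 N and contact force between applicator and panel below 0.05 N and contact force between applicator and coater below 0.05 N); the arm keeps its last pose, push and grip.
It fails at once if the applicator touches the panel (contact force between applicator and panel above 0.5 N).
It fails at once if the applicator hits the coater, the rack or a bar (contact force between applicator and coater above 1.5 N or contact force between applicator and rack above 1.5 N or contact force between applicator and other_bar above 1.5 N or contact force between applicator and bar above 1.5 N).
It fails at once if the bar already in the rack is shifted (distance of other_bar from where it was at the start of the episode above 0.02 m).
It fails at once if another thing is moved or knocked over (distance of any of jar_a, jar_b, beaker, screwdriver, spatula, carton from where it was at the start of the episode above 0.03 m or angle between any of jar_a, jar_b, beaker's own z axis and vertical above 0.5 rad).
It also fails if it takes over 72 s, if anything falls off the work surface, if the arm or the gripper's body presses on something with over 40 N, if the wrist force passes 120 N, or if a joint passes its speed limit or range.

## Robot

A 6-joint arm with a two-finger parallel gripper is mounted at the origin on the work surface. World frame = base frame: x ahead of the robot, y to its left, z up, the work surface at z = 0. Lengths are in mm, angles in rad, forces in N, time in s.
With the tool pointing down it reaches from about 350 to 875 mm from the base axis. Payload 4.2 kg.
Tool frame: the origin (TCP) lies at the very end of the fingers, on their centre line; the grasp point (between the pads) lies 19 mm behind it; z points along the fingers, y is the line along which they close (so a half turn about z gives the same grasp; the last joint's range is limited). The gripper opens to 85 mm and grips with 20 to 120 N. Pads are 22 mm wide; open, the fingers measure 114 mm over their backs; the gripper's body (76 mm by 85 mm) begins 54 mm behind the grasp point. The pads swing forward as they close: fully open they stand 13 mm farther back than shut.
Start: joints at [-0.914, 0.385, 0.008, 0, -1.194, -0.259], TCP at [242.133, -576.169, 231.312] pointing down, gripper open.
Joint ranges: [-3.14, 3.14], [-1.21, 2.06], [-1.07, 1.41], [-3.16, 2.05], [-2.99, -0.16], [-3.1, 3.1]. Speed limits (rad/s): [2.79, 2.79, 3.14, 3.14, 3.14, 3.14].

## Interface

Orientations are given as a unit quaternion [x, y, z, w].
In Python, from bench import arm gives the robot as it stands.
- The arm moves only by the tool servo_tool, never from a script. Its argument "rows" is a list that holds one entry, the list of rows, each a list of 7 numbers: the finger opening in mm, from 0 to 85.4, then the shift along the tool's x, y, z in mm, then the turn, a rotation vector about the tool's x, y, z in rad. A call has 1 to 10 rows; each row is the pose to reach, as a shift and turn from the pose commanded when the call began, along the tool's axes at that moment; what a row does not reach only later rows make up. A row lasts 1/8 s, in which the tool goes at most 62.5 mm and 10.7 degrees, less where a joint would pass 70% of its speed; a pose out of reach is approached as far as the arm can. A call with a gripper value outside its range is refused whole. The fingers move at their own pace and stop on an object; the grip force is fixed at half the most. Time passes only in rows, so rows that repeat a pose let the fingers close. It gives the time, the measured TCP pose, the force, the opening and the grip force at its end, in the units of the state.
- arm.read_state(): the state, without advancing time (a new reading comes with each control period).
- arm.get_image(name): name is "scene" or "top" or "wrist"; returns the picture (400x640x3 uint8, red, green, blue); there is no depth.
- arm.camera_params(name): a dict with "intrinsics" (3x3 intrinsics, pixels), "D" ([k1, k2, p1, p2, k3] as OpenCV has them; the pictures are not rectified), "R" (3x3) and "t" (3): a world point X has camera coordinates R X + t. Camera axes: x right, y down, z forward; pixel columns grow to the right and rows downward; lengths in mm; the calibration is good to about 2 mm. A picture is of the moment at which its call begins: read the wrist's pose just before it. camera_params takes no time and is no camera call; for the wrist camera it gives the pose at the moment of the call.
- arm.job_done(): hands the job in; it is judged then, once.
The state is a dict: "clock": time; "joints": joint angles; "joint_vel": joint speeds; "joint_efforts": joint torques, N m; "position": TCP position; "ee_rot": TCP orientation; "contact_force": force on the tool from outside, world axes, zero at the start; "wrist_torque": the same for the moment, N m; "gripper_width": finger opening in mm; "grasp_force": force on a finger pad.
Only numpy, scipy, OpenCV 4.12 (cv2) and the standard library are available. Lean on these libraries where they do the work, as an engineer would, in place of code of your own. Each camera call takes 0.05 s, during which the arm holds its last target. There are 200 camera calls.

## Working session

There is one attempt and no reset: what is moved stays moved. The work goes in short steps, Python scripts to look and compute and a tool call to move; the robot and the scene stay as the last step left them, time stands still between calls to the robot, and variables do not carry over. Pictures are saved under pics/ and viewed, at most 10 in all, crops included, and the job is handed in when it is done.

Besides the shell and the picture viewer there is one more tool, called after "Call:" by a JSON object that holds its "name" and its "arguments", one argument or row to a line. servo_tool: Moves the arm, as the interface text tells. Its arguments: {"type":"object","properties":{"rows":{"type":"array"}},"required":["rows"]}

```bash
mkdir -p pics; cat > h.py <<'E'
import numpy as np, cv2
from bench import arm
def snap(n,f):
    p=arm.camera_params(n); im=arm.get_image(n); cv2.imwrite('pics/'+f,cv2.cvtColor(im,cv2.COLOR_RGB2BGR)); return im,p
def ground(p,uv,z):
    "pixels -> world points on plane z"
    K=np.array(p["intrinsics"]);D=np.array(p["D"],float);R=np.array(p["R"]);t=np.array(p["t"]).ravel()
    u=cv2.undistortPoints(np.array(uv,float).reshape(-1,1,2),K,D).reshape(-1,2)
    d=np.c_[u,np.ones(len(u))]@R; c=-R.T@t
    return c+d*((z-c[2])/d[:,2])[:,None]
def proj(p,X):
    r,_=cv2.Rodrigues(np.array(p["R"])); return cv2.projectPoints(np.array(X,float),r,np.array(p["t"],float).ravel(),np.array(p["intrinsics"]),np.array(p["D"],float))[0].reshape(-1,2)
E
python3 - <<'E'
from h import *
import pickle
d={}
for n in("scene","top"):
    im,p=snap(n,n+'0.png'); d[n]=(im,p); print(n,-np.array(p["R"]).T@np.array(p["t"]).ravel())
pickle.dump(d,open('d0.pkl','wb'))
s=arm.read_state();print(s)
E
```

```text
scene [1377.25488583 -116.12996388 1081.89792526]
top [ 416.0584881    22.87443231 1427.55521607]
{'clock': 0.1, 'joints': array([-9.14415000e-01,  3.85489341e-01,  6.78027961e-03, -4.50281174e-04,
       -1.19397353e+00, -2.58552510e-01]), 'joint_vel': array([-0.00011018, -0.001154  ,  0.00281869, -0.00036858,  0.00086777,
       -0.00223023]), 'joint_efforts': array([-6.66909727e-04, -3.93318272e+01,  1.88929868e+01,  4.19800535e+00,
       -2.59085609e-03, -1.14965795e-05]), 'position': array([ 241.93530859, -575.7238907 ,  230.32980639]), 'ee_rot': array([-1.97523765e-01,  9.80297623e-01,  9.38582615e-04, -2.28811899e-04]), 'contact_force': array([ 0.2338761 , -0.16208529, -0.44410793]), 'wrist_torque': array([-0.05145256, -0.0069799 , -0.00679883]), 'grasp_force': 0.0, 'gripper_width': 85.58589223898221}
```

View pics/top0.png

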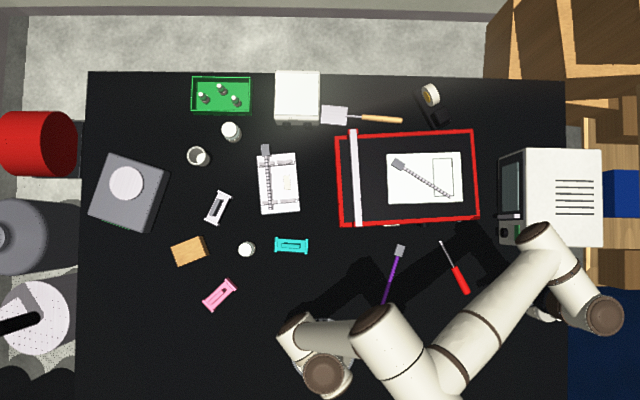

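View pics/scene0.png

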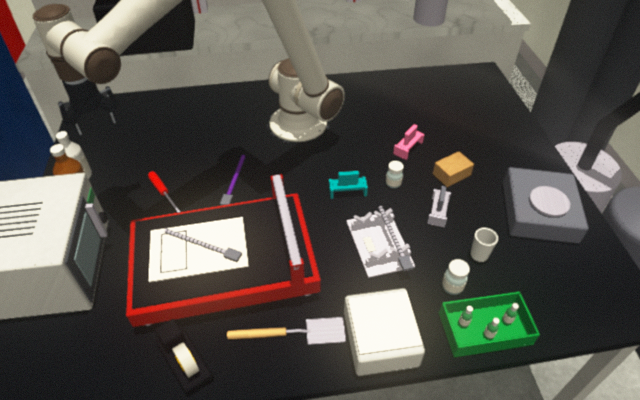

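The top view shows image-up as +x and image-left as +y. The bar is on the panel at about (422,177), the rack at (279,182) with its free lane on the right. The steel applicator is at (218,207), the turquoise and pink ones are decoys. I'll enlarge the crops for precise pixels.

```bash
python3 - <<'E'
import pickle,cv2,numpy as np
im,p=pickle.load(open('d0.pkl','rb'))['top']
b=cv2.cvtColor(im,cv2.COLOR_RGB2BGR)
def crop(x0,y0,w,h,s):
    c=cv2.resize(b[y0:y0+h,x0:x0+w],None,fx=s,fy=s,interpolation=cv2.INTER_CUBIC)
    for x in range(x0,x0+w,10): cv2.line(c,((x-x0)*s,0),((x-x0)*s,6),(0,255,255),1); (x%20==0) and cv2.putText(c,str(x),((x-x0)*s,16),0,.35,(0,255,255))
    for y in range(y0,y0+h,10): cv2.line(c,(0,(y-y0)*s),(6,(y-y0)*s),(0,255,255),1); cv2.putText(c,str(y),(8,(y-y0)*s+4),0,.35,(0,255,255))
    return c
cv2.imwrite('pics/c1.png',crop(190,140,120,90,6))
cv2.imwrite('pics/c2.png',crop(330,122,156,110,5))
E
```

```text
(no output)
```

View pics/c1.png

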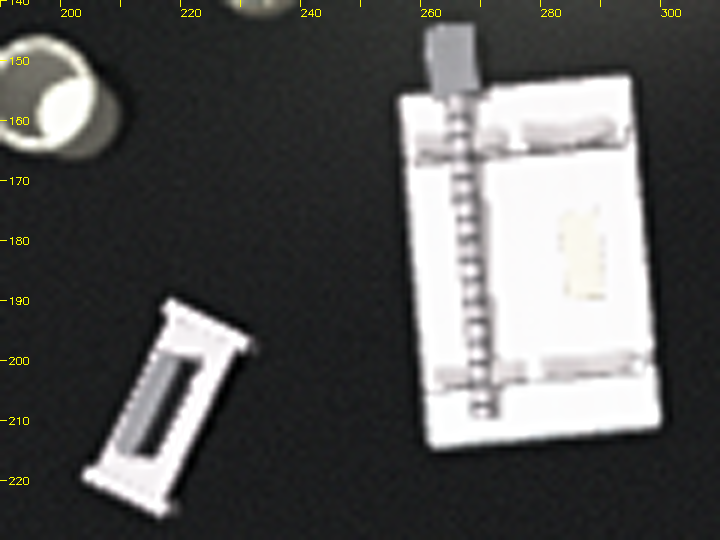

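View pics/c2.png

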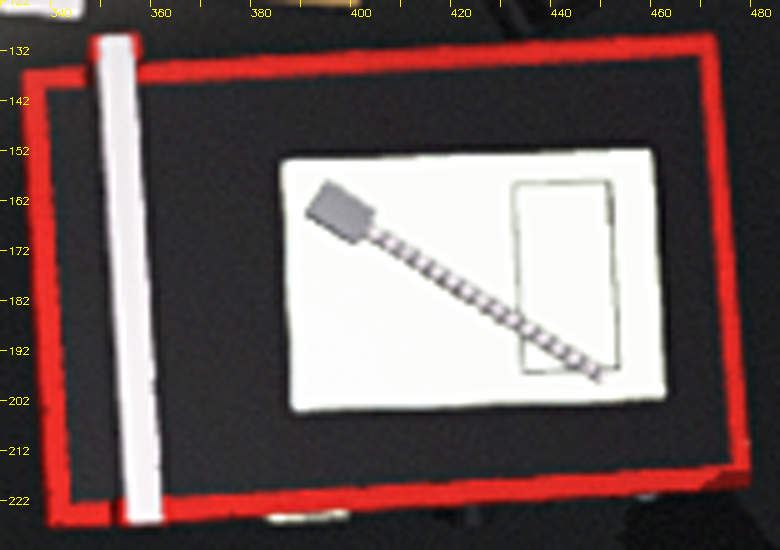

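```bash
python3 - <<'E'
from h import *
import pickle
d=pickle.load(open('d0.pkl','rb')); p=d['top'][1]
def g(c,x0,y0,s,z): return ground(p,(np.array(c,float)+.5)/s-.5+[x0,y0],z)
C1=lambda c,z:g(c,190,140,6,z); C2=lambda c,z:g(c,330,122,5,z)
np.set_printoptions(precision=1,suppress=True)
def show(n,q):
    e=[np.linalg.norm(q[i]-q[(i+1)%4]) for i in range(4)]
    v=(q[0]-q[3])+(q[1]-q[2]); w=(q[1]-q[0])+(q[2]-q[3])
    print(n,q.mean(0),np.array(e),'ang03',np.degrees(np.arctan2(v[1],v[0])).round(1),'ang01',np.degrees(np.arctan2(w[1],w[0])).round(1))
show('panel',C2([(283,160),(652,150),(665,398),(293,410)],96))
show('outl',C2([(514,183),(608,180),(619,370),(524,373)],96))
show('grip',C2([(330,180),(376,213),(358,242),(305,214)],108))
b=C2([(341,212),(602,376)],102);v=b[0]-b[1];print('bar',b,np.linalg.norm(v),'org',b[1]+v/np.linalg.norm(v)*90,np.degrees(np.arctan2(v[1],v[0])))
show('coater push',C2([(97,36),(135,36),(160,520),(127,520)],165))
show('rack',C1([(400,96),(632,76),(661,425),(430,449)],6))
show('tag',C1([(568,212),(600,208),(604,298),(574,300)],9))
b=C1([(452,25),(485,416)],44.5);v=b[0]-b[1];print('other',b,np.linalg.norm(v),'org',b[1]+v/np.linalg.norm(v)*90,np.degrees(np.arctan2(v[1],v[0])))
show('app',C1([(168,298),(255,345),(168,516),(84,475)],36))
show('fin',C1([(165,356),(198,360),(155,455),(118,452)],80))
for n,c in(('jar_a?',(246,249)),('beaker',(198,156)),('jar2',(231,131)),('carton',(190,250))): print(n,ground(p,[c],60))
E
```

```text
panel [ 582.2 -319.9   96. ] [240.9 161.3 241.3 161.6] ang03 2.8 ang01 -87.1
outl [ 585.2 -379.9   96. ] [ 61.6 123.5  61.9 123.3] ang03 3.2 ang01 -87.0
grip [ 621.8 -231.9  108. ] [36.1 22.1 38.2 27.3] ang03 -33.6 ang01 -120.7
bar [[ 622.9 -232.2  102. ]
 [ 520.6 -401.3  102. ]] 197.63330242401491 org [ 567.2 -324.3  102. ] 58.82947390685006
coater push [571.  -91.3 165. ] [ 23.3 296.6  20.  296.7] ang03 4.0 ang01 -88.9
rack [564.3 159.1   6. ] [133.1 200.5 131.7 202.7] ang03 6.1 ang01 -83.5
tag [568.2 127.1   9. ] [18.3 51.4 17.1 50.4] ang03 4.5 ang01 -83.4
other [[691.5 202.4  44.5]
 [473.8 178.6  44.5]] 218.97600208410293 org [563.2 188.4  44.5] 6.235030661553366
app [475.2 355.7  36. ] [ 55.5 106.3  52.3 108.7] ang03 -24.6 ang01 -116.0
fin [474.6 350.5  80. ] [18.  56.  20.1 57.4] ang03 -23.7 ang01 -94.6
jar_a? [[340.8 253.5  60. ]]
beaker [[643.8 420.7  60. ]]
jar2 [[729.1 314.   60. ]]
carton [[334.  436.8  60. ]]
```

Call:
{"name": "servo_tool", "arguments": {
  "rows": [
    [[45,-397,106,0,0,0,-0.628],[45,-397,106,0,0,0,-0.628],[45,-397,106,0,0,0,-0.628],[45,-397,106,0,0,0,-0.628],[45,-397,106,0,0,0,-0.628],[45,-397,106,0,0,0,-0.628],[45,-397,106,0,0,0,-0.628],[45,-397,106,0,0,0,-0.628],[45,-397,106,0,0,0,-0.628],[45,-397,106,0,0,0,-0.628]]
  ]
}}

```text
clock: 1.35
position: [566.1, -325.4, 231.3]
ee_rot: [-0.49, 0.872, 0.0, -0.0]
contact_force: [0.0, 0.5, -0.4]
gripper_width: 45.3
grasp_force: 0.0
```

```bash
cat >> h.py <<'E'
from scipy.spatial.transform import Rotation as Ro
def go(xyz,yaw):
    "shift and turn in tool axes to a tool-down pose, tool x at yaw (deg)"
    s=arm.read_state(); R0=Ro.from_quat(s["ee_rot"])
    c,n=np.cos(np.radians(yaw)),np.sin(np.radians(yaw))
    R1=Ro.from_matrix(np.array([[c,n,0],[n,-c,0],[0,0,-1.]]))
    print('shift',R0.inv().apply(np.array(xyz)-s["position"]).round(1),'turn',(R0.inv()*R1).as_rotvec().round(3),'at',s["position"].round(1),'w',round(s["gripper_width"],1),'t',round(s["clock"],2))
E
python3 - <<'E'
from h import *
im,p=snap('wrist','w1.png'); import pickle; pickle.dump((im,p),open('w1.pkl','wb'))
go([567,-324,230],-121.2); print(proj(p,[[567.2,-324.3,102],[622.9,-232.2,102],[520.6,-401.3,102]]))
E
```

```text
shift [-1.7  0.1  1.5] turn [ 0.     0.    -0.002] at [ 566.1 -325.5  231.5] w 44.5 t 1.4
[[318.08168125 193.55823311]
 [318.5075004  295.7706271 ]
 [317.68089747  90.39741731]]
```

View pics/w1.png

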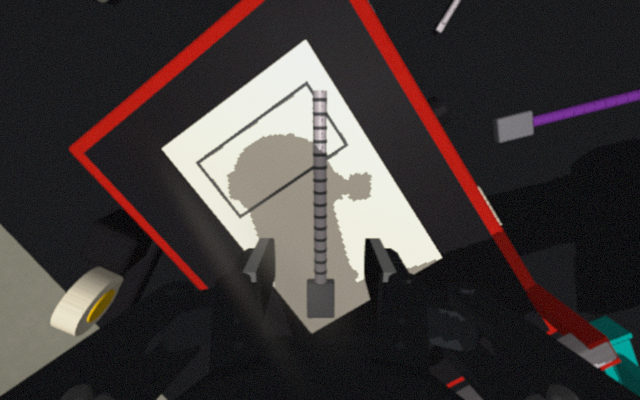

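The wrist view shows the bar centred between the fingers, with its far end at (320.5,91) and grip centre at (320.5,298). The outline corners are at (305,83), (346,145), (240,216) and (198,163).

```bash
python3 - <<'E'
from h import *
import pickle
im,p=pickle.load(open('w1.pkl','rb'))
b=ground(p,[(320.5,298),(320.2,91)],102);v=b[0]-b[1];o=b[1]+v/np.linalg.norm(v)*90
a=np.degrees(np.arctan2(v[1],v[0]));print(b,np.linalg.norm(v),o,a)
q=ground(p,[(306,83),(346,144),(240,216),(198,163)],96);print(q,q.mean(0))
go([o[0],o[1],98],a-180)
E
```

```text
[[ 622.50667901 -228.92949597  102.        ]
 [ 519.02846759 -399.78231055  102.        ]] 199.74589980530743 [ 565.65289911 -322.80073883  102.        ] 58.79851094734488
[[ 525.8343829  -412.0133031    96.        ]
 [ 522.26550528 -349.37294046   96.        ]
 [ 644.04953884 -343.17622248   96.        ]
 [ 647.1431833  -405.16081331   96.        ]] [ 584.82315258 -377.43081984   96.        ]
shift [ -2.1   1.8 133.5] turn [ 0.     0.    -0.002] at [ 566.1 -325.5  231.5] w 44.5 t 1.4
```

Call:
{"name": "servo_tool", "arguments": {
  "rows": [
    [[45,-1.5,1.3,60,0,0,-0.002],[45,-1.5,1.3,110,0,0,-0.002],[45,-1.5,1.3,124,0,0,-0.002],[45,-1.5,1.3,128,0,0,-0.002],[45,-1.5,1.3,131,0,0,-0.002],[45,-1.5,1.3,132.5,0,0,-0.002],[45,-1.5,1.3,132.5,0,0,-0.002]]
  ]
}}

```text
clock: 2.28
position: [567.2, -322.8, 99.8]
ee_rot: [-0.492, 0.871, -0.001, 0.001]
contact_force: [-0.4, -0.3, 0.3]
gripper_width: 45.1
grasp_force: 0.0
```

Call:
{"name": "servo_tool", "arguments": {
  "rows": [
    [[0,0,0,0,0,0,0],[0,0,0,0,0,0,0],[0,0,0,0,0,0,0],[0,0,0,0,0,0,0],[0,0,0,0,0,0,0],[0,0,0,0,0,0,0]]
  ]
}}

```text
clock: 3.02
position: [567.0, -322.7, 99.3]
ee_rot: [-0.492, 0.871, -0.0, 0.0]
contact_force: [-1.4, 1.1, 4.6]
gripper_width: 9.3
grasp_force: 59.0
```

Call:
{"name": "servo_tool", "arguments": {
  "rows": [
    [[0,0,0,-6,0,0,0],[0,0,0,-15,0,0,0],[0,0,0,-30,0,0,0],[0,0,0,-50,0,0,0],[0,0,0,-50,0,0,0]]
  ]
}}

```text
clock: 3.65
position: [568.1, -323.3, 151.5]
ee_rot: [-0.492, 0.871, -0.002, 0.002]
contact_force: [0.6, 0.4, -1.5]
gripper_width: 9.1
grasp_force: 58.8
```

```bash
python3 - <<'E'
from h import *
im,p=snap('wrist','w2.png');im2,p2=snap('scene','s2.png')
b=cv2.imread('pics/w2.png')[40:400,180:460]; c=cv2.resize(cv2.imread('pics/s2.png')[100:330,100:370],None,fx=1.56,fy=1.56)
cv2.imwrite('pics/m2.png',np.hstack([b,c[:360]]) if c.shape[0]>=360 else np.hstack([b,np.pad(c,((0,360-c.shape[0]),(0,0),(0,0)))]))
s=arm.read_state();print(s["gripper_width"],s["grasp_force"],s["contact_force"],s["wrist_torque"])
go([585,-324,230],-121.2)
E
```

```text
9.18126673537274 58.76391649246216 [ 0.42605117 -0.65113525 -1.09010562] [-0.03074756  0.04234604  0.0192764 ]
shift [ -8.3 -16.6 -81.2] turn [0.    0.    0.001] at [ 566.5 -322.5  148.8] w 9.2 t 3.75
```

View pics/m2.png

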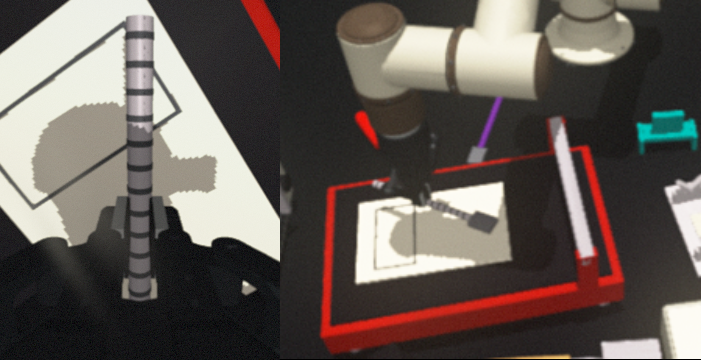

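```bash
python3 - <<'E'
from h import *
s=arm.read_state();p=arm.camera_params('wrist');t=s["position"];u=np.array([np.cos(np.radians(58.8)),np.sin(np.radians(58.8)),0]);n=np.array([-u[1],u[0],0])
for tilt in(-.2,-.1,0,.1,.2,.3):
  for dz in (3,6):
    a=t-90*u*np.cos(tilt)+[0,0,dz+90*np.sin(tilt)]
    c=t-20*u+[0,0,dz+20*np.sin(tilt)]
    print(tilt,dz,proj(p,[a]).round(1),'w',np.linalg.norm(np.diff(proj(p,[a-6*n,a+6*n]),axis=0)).round(1),np.linalg.norm(np.diff(proj(p,[c-6*n,c+6*n]),axis=0)).round(1))
im=cv2.imread('pics/w2.png').astype(int).sum(2)
for r in(54,56,58,60,80,100,290,300,310): print(r,im[r,300:340:2])
E
```

```text
-0.2 3 [[318.3  71.4]] w 24.9 24.0
-0.2 6 [[318.3  70.5]] w 25.4 24.5
-0.1 3 [[318.3  65.4]] w 26.5 24.3
-0.1 6 [[318.3  64.4]] w 27.1 24.8
0 3 [[318.3  60.9]] w 28.3 24.6
0 6 [[318.3  59.6]] w 29.0 25.1
0.1 3 [[318.3  58.1]] w 30.3 25.0
0.1 6 [[318.3  56.7]] w 31.1 25.5
0.2 3 [[318.2  57.7]] w 32.6 25.3
0.2 6 [[318.2  56.1]] w 33.4 25.8
0.3 3 [[318.2  60.1]] w 35.0 25.6
0.3 6 [[318.2  58.5]] w 36.0 26.2
54 [709 711 709 715 706 697 681 674 674 679 685 671 672 686 689 699 706 683
 319 136]
56 [706 708 705 601 491 486 524 531 569 638 646 600 488 538 527 511 560 694
 581 189]
58 [709 713 703 417 397 474 519 527 561 629 658 595 454 524 511 461 407 657
 694 421]
60 [711 659 587 387 394 463 506 524 572 622 646 599 543 540 520 462 402 657
 711 653]
80 [709 697 500 297 389 459 498 519 530 620 649 595 558 539 502 442 368 625
 712 708]
100 [709 702 573 301 341 403 417 391 405 483 502 461 412 433 434 389 375 673
 709 706]
290 [133 141 133 143 122 220 294 305 317 331 317 311 318 306 253 103 115  91
  78  83]
300 [128 111 127 120 125 257 294 317 309 313 315 328 314 311 284 149  87  99
  97  81]
310 [ 96  90  92 107 117 223 301 312 305 322 305 308 305 295 253 135  92 110
 112  81]
```

Call:
{"name": "servo_tool", "arguments": {
  "rows": [
    [[0,0,0,-50,0,0,0],[0,0,0,-80,0,0,0],[0,-40,24,-80,0,0,0.1],[0,-90,54,-80,0,0,0.25],[0,-140,84,-80,0,0,0.4],[0,-190,114,-80,0,0,0.55],[0,-240,144,-80,0,0,0.7],[0,-290,174,-80,0,0,0.8],[0,-340,204,-80,0,0,0.88],[0,-375,225,-80,0,0,0.915]]
  ]
}}

```text
clock: 5.0
position: [567.0, 116.9, 227.8]
ee_rot: [-0.056, 0.998, -0.0, -0.001]
contact_force: [0.0, -0.4, -0.6]
gripper_width: 8.6
grasp_force: 58.8
```

```bash
python3 - <<'E'
from h import *
go([568.5,128.5,150],-173.8)
E
```

```text
shift [-2.9 11.3 77.8] turn [-0.    -0.002  0.005] at [567.  116.9 227.8] w 8.6 t 5.0
```

Call:
{"name": "servo_tool", "arguments": {
  "rows": [
    [[0,-2.9,11,20,0,0,0.005],[0,-2.9,11,50,0,0,0.005],[0,-2.9,11,75,0,0,0.005],[0,-2.9,11,78,0,0,0.005],[0,-2.9,11,78,0,0,0.005]]
  ]
}}

```text
clock: 5.62
position: [569.8, 125.8, 151.0]
ee_rot: [-0.054, 0.999, -0.0, 0.0]
contact_force: [-0.0, 0.1, -1.2]
gripper_width: 8.9
grasp_force: 58.9
```

```bash
python3 - <<'E'
from h import *
import pickle
im,p=snap('wrist','w3.png');pickle.dump((im,p),open('w3.pkl','wb'))
go([568.5,128.5,41],-173.8)
E
```

```text
shift [  1.5   2.6 110.7] turn [ 0.     0.001 -0.   ] at [570.1 126.  151.7] w 8.8 t 5.67
```

View pics/w3.png

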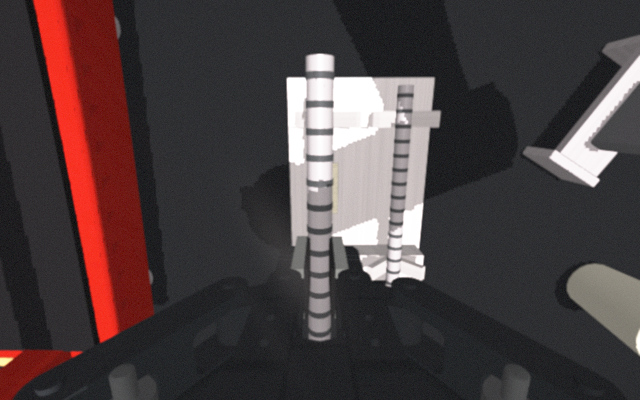

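The wrist view shows the held bar centred and level above the free lane. The other bar runs from (405,87) to (391,285), and the rack plate's far corners are at (288,78) and (434,78).

```bash
python3 - <<'E'
from h import *
import pickle
im,p=pickle.load(open('w3.pkl','rb'))
b=ground(p,[(405.5,87),(391,285)],44.5);v=b[1]-b[0];v/=np.linalg.norm(v);a=np.arctan2(v[1],v[0]);print(b,np.degrees(a))
o=b[0]+90*v;print('other org',o,'target',o+60*np.array([v[1],-v[0],0]))
print('rack corners',ground(p,[(288,78),(434.5,78)],6))
print('expected corners',[np.array([564.3,159.1])+np.array([[.9942,-.108],[.108,.9942]])@c for c in([-100,-65],[-100,65])])
h=ground(p,[(319,57)],156);print('held end',h)
E
```

```text
[[473.44947227 183.06172769  44.5       ]
 [644.49746031 201.21176239  44.5       ]] 6.057034413670579
other org [562.94703386 192.55838338  44.5       ] target [569.27813765 132.89334232  44.5       ]
rack corners [[472.67101278  88.21975106   6.        ]
 [458.96174586 217.06521397   6.        ]]
expected corners [array([471.9  ,  83.677]), array([457.86 , 212.923])]
held end [[478.71171118 116.30672724 156.        ]]
```

Call:
{"name": "servo_tool", "arguments": {
  "rows": [
    [[0,0.5,4.5,25,0,0,0],[0,0.5,4.5,55,0,0,0],[0,0.5,4.5,80,0,0,0],[0,0.5,4.5,95,0,0,0],[0,0.5,4.5,100,0,0,0],[0,0.5,4.5,103,0,0,0],[0,0.5,4.5,106,0,0,0],[0,0.5,4.5,106,0,0,0]]
  ]
}}

```text
clock: 6.68
position: [568.7, 130.4, 45.2]
ee_rot: [-0.054, 0.999, 0.0, 0.0]
contact_force: [-0.7, 0.2, -1.5]
gripper_width: 8.9
grasp_force: 58.8
```

Call:
{"name": "servo_tool", "arguments": {
  "rows": [
    [[0,0,0,1.5,0,0,0],[0,0,0,3,0,0,0],[0,0,0,4,0,0,0],[0,0,0,4,0,0,0]]
  ]
}}

```text
clock: 7.18
position: [569.2, 131.2, 42.7]
ee_rot: [-0.054, 0.999, 0.001, 0.001]
contact_force: [-2.9, 2.4, 6.7]
gripper_width: 8.8
grasp_force: 59.8
```

Call:
{"name": "servo_tool", "arguments": {
  "rows": [
    [[14,0,0,0,0,0,0],[20,0,0,0,0,0,0],[30,0,0,0,0,0,0],[30,0,0,0,0,0,0],[30,0,0,0,0,0,0]]
  ]
}}

```text
clock: 7.8
position: [568.5, 130.1, 40.6]
ee_rot: [-0.054, 0.999, -0.0, -0.0]
contact_force: [0.2, -0.3, -0.3]
gripper_width: 30.2
grasp_force: 0.0
```

Call:
{"name": "servo_tool", "arguments": {
  "rows": [
    [[30,0,0,-10,0,0,0],[30,0,0,-25,0,0,0],[30,0,0,-60,0,0,0],[30,0,0,-110,0,0,0],[30,0,0,-160,0,0,0],[30,0,0,-160,0,0,0]]
  ]
}}

```text
clock: 8.55
position: [571.2, 131.3, 207.5]
ee_rot: [-0.054, 0.999, 0.002, 0.006]
contact_force: [0.4, -0.5, 0.3]
gripper_width: 29.9
grasp_force: 0.0
```

```bash
python3 - <<'E'
from h import *
im,p=snap('wrist','w4.png');im2,p2=snap('top','t4.png');import pickle;pickle.dump((p,p2),open('p4.pkl','wb'))
a=cv2.imread('pics/w4.png')[:330,200:500]
b=cv2.resize(cv2.imread('pics/t4.png')[140:225,195:305],None,fx=4,fy=4,interpolation=cv2.INTER_CUBIC)
cv2.imwrite('pics/m4.png',np.hstack([a,b[:330]]))
go([475,354,200],-205.3)
E
```

```text
shift [ 68.9 232.3   2.5] turn [0.002 0.002 0.549] at [568.4 130.4 202.3] w 29.8 t 8.65
```

View pics/m4.png

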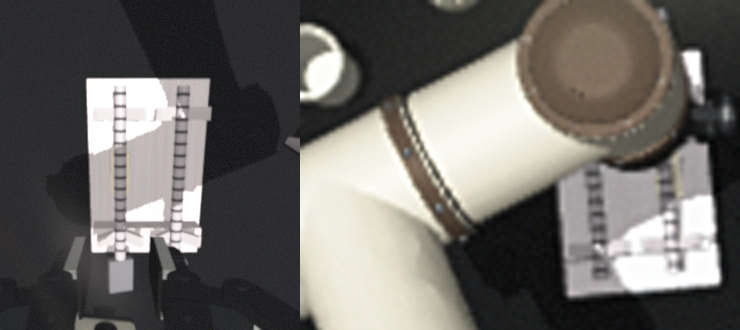

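The bar is lying in both notches of the free lane. Its end at (120,86) lines up with the other bar's at (182,86), and the grip points the same way.

Call:
{"name": "servo_tool", "arguments": {
  "rows": [
    [[45,20,60,-10,0,0,0.15],[45,40,120,-10,0,0,0.3],[45,55,175,-10,0,0,0.42],[45,65,220,-10,0,0,0.52],[45,69,232,-10,0,0,0.549],[45,69,232,-10,0,0,0.549],[45,69,232,-10,0,0,0.549]]
  ]
}}

```text
clock: 9.52
position: [474.9, 352.6, 210.1]
ee_rot: [0.219, 0.976, -0.001, -0.0]
contact_force: [-0.4, -0.7, -0.1]
gripper_width: 45.1
grasp_force: 0.0
```

```bash
python3 - <<'E'
from h import *
import pickle
im,p=snap('wrist','w5.png');pickle.dump((im,p),open('w5.pkl','wb'))
go([475,354,100],-205.3)
E
```

```text
shift [  0.7   1.4 110.3] turn [-0.001 -0.    -0.   ] at [475.1 352.5 210.3] w 45.0 t 9.57
```

View pics/w5.png

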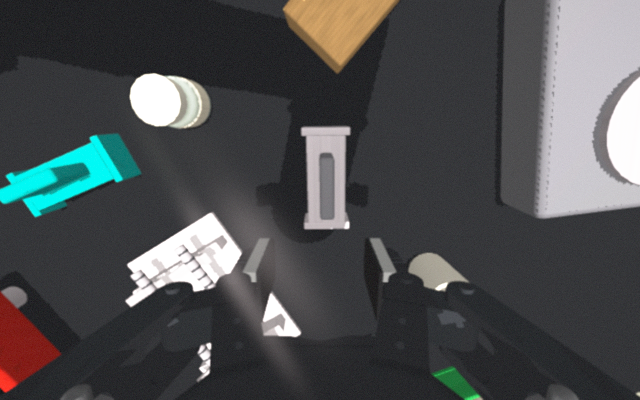

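The wrist view shows the steel applicator at about (326,178), with its fin from (326,153) to (327,219), nearly parallel to the tool's x axis.

```bash
python3 - <<'E'
from h import *
import pickle
im,p=pickle.load(open('w5.pkl','rb'))
c=cv2.resize(im[115:240,280:370],None,fx=6,fy=6,interpolation=cv2.INTER_CUBIC)
g=im[...,1].astype(int)
for r in(140,148,150,152,154,156,158,170,190,205,214,217,220,223): print(r,g[r,302:354:2])
print(g[120:160,326],g[200:234,326])
for L in(40,55):
  for yaw in(-205.3,):
    u=np.array([np.cos(np.radians(yaw)),np.sin(np.radians(yaw)),0]);n=np.array([u[1],-u[0],0])
    o=np.array([475,354,0])
    print('block',proj(p,[o+u*a*55+n*b*25+[0,0,36] for a,b in((1,-1),(1,1),(-1,1),(-1,-1))]).round(1).tolist())
    print('fin',proj(p,[o+u*a*30+n*b*7+[0,0,80] for a,b in((1,-1),(1,1),(-1,1),(-1,-1))]).round(1).tolist());break
  break
print(p["t"],'cam',-np.array(p["R"]).T@np.array(p["t"]).ravel())
E
```

```text
140 [ 35  41 144 197 194 194 195 193 191 188 191 193 188 194 192 188 190 188
 187 192 191 176  65  40  43  35]
148 [ 32  31 136 189 192 190 189 189 190 182 192 194 193 196 190 188 188 186
 185 189 192 170  62  33  31  37]
150 [ 37  32 133 193 195 192 187 190 188 186 190 192 186 190 191 186 188 188
 186 192 189 171  70  33  31  33]
152 [ 41  35 124 193 191 191 190 188 189 176 165 155 151 158 163 183 191 185
 188 189 188 164  56  32  31  41]
154 [ 38  28 108 191 195 189 187 188 182 118  87  94  88  90  89 152 190 187
 181 187 189 166  52  39  36  37]
156 [ 34  31 108 192 194 189 185 189 178  99  88  91  89  90  89 115 186 186
 184 191 185 163  53  36  34  38]
158 [ 34  39 111 191 192 187 185 188 169  98 108 106 109 110 113 109 166 188
 183 190 190 164  55  33  38  43]
170 [ 31  32  87 182 191 187 186 185 175 115 119 125 124 125 122 113 142 186
 184 188 191 162  51  36  38  51]
190 [ 37  35  63 174 190 188 182 184 185 113 117 125 121 124 122 114 141 184
 182 187 189 151  40  32  40  35]
205 [ 40  33  42 148 191 190 186 186 181 122 120 120 116 122 119 114 142 182
 182 187 187 152  55  54
[... 285 characters left out ...]
179 178 178 179 184 182
 182 185 185 166 139 124  55  57]
223 [ 39 138 183 184 188 190 190 186 189 186 185 189 187 186 183 190 189 185
 189 185 187 187 250 254  65  57]
[ 36  36  36  38  36  48  96 150 190 198 194 193 193 192 182 176 186 188
 192 191 188 192 193 189 191 188 192 190 193 192 186 183 151 104  88  90
  89  95 109 116] [122 121 123 123 122 116 123 121 121 122 122 122 121 122 124 120 122 121
 119 135 179 187 187 187 188 183 188 184 162  88  41  33  35  37]
block [[295.8, 129.6], [344.9, 129.6], [342.7, 230.8], [297.9, 230.8]]
fin [[312.7, 160.0], [328.2, 160.0], [327.8, 222.9], [313.1, 222.9]]
[-521.89652946 -296.74971709  284.68460281] cam [413.80736267 381.72613333 352.88855304]
```

```bash
python3 - <<'E'
from h import *
import pickle
im,p=pickle.load(open('w5.pkl','rb'))
g=ground(p,[(326.0,157.2),(326.4,219.5)],80);v=g[0]-g[1];print(g,g.mean(0),np.linalg.norm(v),np.degrees(np.arctan2(v[1],v[0])))
# block corners cols at top
b=ground(p,[(305.5,150),(345.5,150),(308,205),(345.5,205)],36);print(b[:2].mean(0),b[2:].mean(0))
g=g.mean(0);go([g[0],g[1],44],-205.3)
E
```

```text
[[447.72326254 372.37845467  80.        ]
 [501.49292858 347.751595    80.        ]] [474.60809556 360.06502484  80.        ] 59.141011175864136 155.39190967026687
[446.21677713 373.54532285  36.        ] [500.66973898 349.65614629  36.        ]
shift [  3.6   6.8 166.3] turn [-0.001 -0.    -0.   ] at [475.1 352.5 210.3] w 45.0 t 9.57
```

Call:
{"name": "servo_tool", "arguments": {
  "rows": [
    [[45,3.5,6.3,60,0,0,-0.012],[45,3.5,6.3,110,0,0,-0.012],[45,3.5,6.3,145,0,0,-0.012],[45,3.5,6.3,158,0,0,-0.012],[45,3.5,6.3,165,0,0,-0.012],[45,3.5,6.3,165,0,0,-0.012]]
  ]
}}

```text
clock: 10.32
position: [475.1, 361.0, 46.7]
ee_rot: [0.213, 0.977, 0.001, 0.0]
contact_force: [-0.2, 0.4, 0.5]
gripper_width: 45.0
grasp_force: 0.0
```

Call:
{"name": "servo_tool", "arguments": {
  "rows": [
    [[25,0,0,0,0,0,0],[18,0,0,0,0,0,0],[0,0,0,0,0,0,0],[0,0,0,0,0,0,0],[0,0,0,0,0,0,0],[0,0,0,0,0,0,0],[0,0,0,0,0,0,0]]
  ]
}}

```text
clock: 11.2
position: [474.7, 361.0, 46.7]
ee_rot: [0.213, 0.977, 0.0, 0.0]
contact_force: [-1.4, -0.8, 5.5]
gripper_width: 13.1
grasp_force: 59.5
```

Call:
{"name": "servo_tool", "arguments": {
  "rows": [
    [[0,0,0,-8,0,0,0],[0,0,0,-20,0,0,0],[0,0,0,-45,0,0,0],[0,0,0,-80,0,0,0],[0,0,0,-120,0,0,0],[0,0,0,-160,0,0,0],[0,0,0,-190,0,0,0],[0,0,0,-200,0,0,0],[0,0,0,-200,0,0,0],[0,0,0,-200,0,0,0]]
  ]
}}

```text
clock: 12.45
position: [473.7, 360.0, 243.7]
ee_rot: [0.213, 0.977, -0.002, -0.001]
contact_force: [0.3, 0.5, -4.6]
gripper_width: 13.4
grasp_force: 59.0
```

```bash
python3 - <<'E'
from h import *
s=arm.read_state();print(s["contact_force"],s["wrist_torque"],s["grasp_force"])
go([585,-379,247],-176.9)
E
```

```text
[ 0.34668901  0.54672764 -4.5672727 ] [ 0.05157732 -0.0516809  -0.00264044] 58.96598517894745
shift [-409.  -625.6   -1.7] turn [-0.003 -0.003 -0.484] at [473.7 360.  243.7] w 13.4 t 12.45
```

Call:
{"name": "servo_tool", "arguments": {
  "rows": [
    [[0,-15,-25,0,0,0,-0.02],[0,-40,-60,0,0,0,-0.05],[0,-68,-104,0,0,0,-0.1],[0,-96,-147,0,0,0,-0.15],[0,-124,-190,0,0,0,-0.2],[0,-152,-233,0,0,0,-0.25],[0,-180,-275,0,0,0,-0.3],[0,-205,-313,0,0,0,-0.35],[0,-222,-340,0,0,0,-0.38],[0,-230,-352,0,0,0,-0.4]]
  ]
}}

```text
clock: 13.7
position: [536.4, -56.9, 244.1]
ee_rot: [0.015, 1.0, -0.0, -0.002]
contact_force: [0.9, 0.3, -4.4]
gripper_width: 13.1
grasp_force: 59.3
```

```bash
python3 - <<'E'
from h import *
go([585,-379,247],-176.9)
E
```

```text
shift [ -58.5 -320.4   -3. ] turn [-0.    -0.003 -0.085] at [536.4 -56.9 244.1] w 13.1 t 13.7
```

Call:
{"name": "servo_tool", "arguments": {
  "rows": [
    [[0,-5,-25,-3,0,0,-0.01],[0,-12,-65,-3,0,0,-0.03],[0,-20,-108,-3,0,0,-0.05],[0,-28,-150,-3,0,0,-0.06],[0,-36,-195,-3,0,0,-0.07],[0,-44,-240,-3,0,0,-0.08],[0,-52,-280,-3,0,0,-0.085],[0,-57,-308,-3,0,0,-0.085],[0,-58.5,-320,-3,0,0,-0.085],[0,-58.5,-320,-3,0,0,-0.085]]
  ]
}}

```text
clock: 14.95
position: [585.8, -376.7, 247.0]
ee_rot: [-0.027, 1.0, 0.001, -0.001]
contact_force: [-0.3, 0.5, -4.3]
gripper_width: 13.0
grasp_force: 59.4
```

Call:
{"name": "servo_tool", "arguments": {
  "rows": [
    [[0,0,0,15,0,0,0],[0,0,0,35,0,0,0],[0,0,0,50,0,0,0],[0,0,0,55,0,0,0],[0,0,0,55,0,0,0],[0,0,0,55,0,0,0]]
  ]
}}

```text
clock: 15.7
position: [586.8, -376.8, 194.8]
ee_rot: [-0.028, 1.0, -0.0, 0.001]
contact_force: [0.1, -0.1, -4.8]
gripper_width: 13.4
grasp_force: 59.2
```

```bash
python3 - <<'E'
from h import *
import pickle
im,p=snap('wrist','w6.png');im2,p2=snap('scene','s6.png');pickle.dump((im,p,im2,p2),open('w6.pkl','wb'))
go([585,-379,153],-176.9)
a=cv2.imread('pics/w6.png')[:330,140:500]; b=cv2.resize(cv2.imread('pics/s6.png')[170:300,120:270],None,fx=2.9,fy=2.54,interpolation=cv2.INTER_CUBIC)
cv2.imwrite('pics/m6.png',np.hstack([a,b[:330]]))
E
```

```text
shift [ 1.8 -2.  41.7] turn [-0.001  0.002  0.002] at [ 586.7 -376.8  194.7] w 13.6 t 15.8
```

View pics/m6.png

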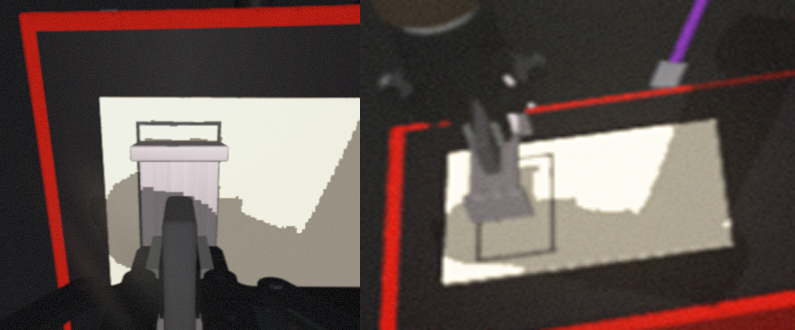

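The wrist view shows the applicator square over the outline. The outline's near corners are at (277,122) and (360,122), and the applicator's near flange spans columns 271 to 368. I'll work out the remaining offset.

```bash
python3 - <<'E'
from h import *
import pickle
im,p,_,_=pickle.load(open('w6.pkl','rb'))
g=im[...,1].astype(int);print(g[114:172,300]);print(g[122,268:370:2]);print(g[150,264:374:2]);print(g[112:132,282],g[112:132,352])
o=ground(p,[(277.5,123),(359.5,123)],96);v=o[1]-o[0];print('outline near corners',o,np.linalg.norm(v),np.degrees(np.arctan2(v[1],v[0])))
m=o.mean(0);n=np.array([v[1],-v[0],0])/np.linalg.norm(v);n*=np.sign(n[0]);print('outline centre',m+n*62.5)
t=np.array([586,-377,194.7]);yaw=np.radians(-176.9);u=np.array([np.cos(yaw),np.sin(yaw),0]);w=np.array([u[1],-u[0],0])
for z in(0,36): print(z,proj(p,[t+u*55+w*b*25+[0,0,z-46.7] for b in(-1,1)]).round(1).tolist())
E
```

```text
[241 241 240 242 241 241 229 156  94  84 103 177 236 243 241 241 241 240
 241 240 239 242 240 242 233 170 121  91  82  79  84 111 164 201 212 215
 210 206 208 205 206 203 205 199 200 191 163 146 195 209 209 209 210 208
 207 207 209 207]
[241 241 240 241 144 114 108 101 106 104 115 109  93  96  97  92  94  94
  92  93  94  94  95 115 120 119 119 120 122 118 123 116 120 134 134 131
 133 135 104  98  98  99 101 100  98 105 123 237 241 240 242]
[241 241 240 194 207 207 208 210 208 212 211 210 211 213 210 209 212 212
 210 214 212 210 213 214 213 212 212 212 214 214 214 214 212 213 213 214
 213 216 213 216 214 212 214 215 218 213 215 219 216 216 218 215 205 241
 241]
[241 241 240 241 240 240 240 241 231 171 101  93 130 200 238 243 240 242
 243 242] [241 241 241 241 240 241 241 242 230 159 101  86 103 172 238 242 242 241
 242 240]
outline near corners [[ 525.76549681 -412.01630264   96.        ]
 [ 522.2557974  -348.78372473   96.        ]] 63.329905251018054 93.1769199812715
outline centre [ 586.41459519 -376.93630705   96.        ]
0 [[277.7, 136.7], [359.2, 136.8]]
36 [[268.2, 141.4], [368.5, 141.5]]
```

```bash
python3 - <<'E'
from h import *
import pickle
im,p,_,_=pickle.load(open('w6.pkl','rb'));g=im[...,1].astype(int)
for r in(138,140,142,144,146,148,155,159):
    row=g[r];d=np.diff(row);L=[c for c in range(262,292) if abs(d[c])>25];Rr=[c for c in range(345,380) if abs(d[c])>25];print(r,L,Rr)
print('fin col 319',g[185:300:3,319].tolist());print('fin col 312',g[185:260:2,312].tolist())
for r in(200,215,230): print(r,g[r,298:342].tolist())
# prediction, level
s=arm.read_state();t=s["position"];R=Ro.from_quat(s["ee_rot"]).as_matrix();u=R[:,0]*[1,1,0];w=R[:,1]*[1,1,0]
def feats(dx,dz,th):
    c,n=np.cos(th),np.sin(th)
    P=[(55,-25,0),(55,25,0),(55,-25,36),(55,25,36),(30,-7,80),(30,7,80)]
    return proj(p,[t+u*(x*c-(z-60)*n+dx)+w*y+[0,0,x*n+(z-60)*c+60-46.7+dz] for x,y,z in P])
for a in((0,0,0),(0,0,.05),(0,0,-.05),(0,-5,0),(-3,0,0)): print(a,feats(*a).round(1).tolist())
im,p,=pickle.load(open('w5.pkl','rb'));t=np.array([474.6,360.1,46.7]);u=np.array([-.909,.416,0]);w=np.array([.416,.909,0]);print('w5',feats(0,0,0).round(1).tolist())
E
```

```text
138 [275, 276, 278, 279, 280, 284] [356, 357, 360, 361, 362]
140 [275, 276, 279, 280, 284] [346, 347, 356, 357, 359, 360, 361]
142 [275, 276] [360, 361, 362]
144 [272, 273, 274] [362, 363, 364, 365]
146 [] [367]
148 [269] []
155 [269] [368]
159 [269] [367, 368]
fin col 319 [206, 200, 184, 111, 50, 51, 50, 50, 51, 55, 50, 50, 60, 66, 69, 69, 72, 66, 70, 66, 68, 65, 69, 68, 69, 67, 71, 69, 70, 70, 73, 72, 69, 73, 70, 67, 64, 69, 64]
fin col 312 [209, 204, 207, 187, 110, 101, 53, 49, 45, 47, 51, 50, 52, 52, 52, 49, 51, 45, 55, 65, 66, 68, 62, 69, 71, 72, 69, 70, 69, 73, 69, 69, 66, 72, 70, 67, 70, 73]
200 [109, 108, 110, 110, 107, 108, 107, 98, 81, 58, 49, 50, 45, 49, 50, 49, 47, 45, 52, 54, 53, 51, 50, 46, 53, 49, 50, 50, 53, 50, 50, 50, 45, 49, 75, 97, 117, 125, 133, 131, 129, 131, 150, 177]
215 [109, 110, 106, 112, 109, 95, 64, 50, 46, 51, 52, 54, 48, 45, 49, 50, 52, 54, 50, 50, 52, 50, 53, 49, 50, 55, 48, 49, 51, 46, 51, 48, 45, 49, 53, 46, 58, 86, 104, 107, 106, 104, 102, 105]
230 [106, 111, 110, 97, 76, 60, 63, 68, 64, 72, 67, 65, 71, 74, 67, 71, 69, 73, 70, 67, 71, 69, 70, 67, 72, 70, 69, 70, 68, 72, 69, 66, 64, 66, 64, 63, 61, 55, 64, 78, 102, 103, 108, 106]
(0, 0, 0) [[277.8, 137.9], [359.2, 137.9], [268.4, 142.9], [368.5, 142.8], [300.0, 219.1], [336.7, 219.0]]
(0, 0, 0.05) [[277.0, 133.3], [360.0, 133.2], [267.3, 141.0], [369.5, 140.9], [299.8, 222.9], [336.9, 222.9]]
(0, 0, -0.05) [[278.5, 142.6], [358.5, 142.6], [269.3, 144.9], [367.5, 144.9], [300.2, 215.4], [336.5, 215.4]]
(0, -5, 0) [[278.8, 137.4], [358.2, 137.3], [269.9, 142.0], [367.0, 142.0], [300.8, 214.9], [336.0, 214.9]]
(-3, 0, 0) [[278.0, 142.9], [359.1, 142.8], [268.6, 148.9], [368.2, 148.9], [300.1, 226.4], [336.6, 226.4]]
w5 [[302.3, 125.9], [346.5, 125.3], [300.4, 126.9], [349.5, 126.3], [318.2, 156.8], [333.8, 156.6]]
```

The fit shows the applicator level, about 2 mm too far in +x. I'll correct that and go down.

Call:
{"name": "servo_tool", "arguments": {
  "rows": [
    [[0,1.8,-0.8,10,0,0,0],[0,1.8,-0.8,22,0,0,0],[0,1.8,-0.8,31,0,0,0],[0,1.8,-0.8,36,0,0,0],[0,1.8,-0.8,39,0,0,0],[0,1.8,-0.8,40.5,0,0,0],[0,1.8,-0.8,40.5,0,0,0],[0,1.8,-0.8,40.5,0,0,0]]
  ]
}}

```text
clock: 16.8
position: [584.7, -377.6, 153.7]
ee_rot: [-0.028, 1.0, -0.0, 0.0]
contact_force: [0.5, -0.1, -4.6]
gripper_width: 13.3
grasp_force: 59.3
```

```bash
python3 - <<'E'
from h import *
im,p=snap('wrist','w7.png');g=im[...,1].astype(int)
z=[arm.read_state()["position"]];
for _ in range(3): arm.get_image('wrist'); z.append(arm.read_state()["position"])
print(np.array(z).round(1)); s=arm.read_state();print(s["contact_force"],s["wrist_torque"],s["grasp_force"],s["joint_vel"].round(3),s["clock"])
print(g[40:170,300].tolist())
t=np.mean(z,0);yaw=np.radians(-176.9);u=np.array([np.cos(yaw),np.sin(yaw),0]);w=np.array([u[1],-u[0],0])
o=np.array([586.4,-376.9,96]);print('outline',proj(p,[o+u*62.5+w*b for b in(-33,33)]).round(1).tolist())
print('app',proj(p,[t-1.8*u+u*55+w*b*25+[0,0,z-46.7] for z in(0,36) for b in(-1,1)]).round(1).tolist())
r=g[int(proj(p,[o+u*62.5])[0,1])];print(r[250:390:2].tolist())
E
```

```text
[[ 584.7 -377.6  153.6]
 [ 584.6 -377.6  153.6]
 [ 584.6 -377.6  153.6]
 [ 584.6 -377.6  153.5]]
[-0.27858897 -0.37850529 -2.97816999] [-0.00517739  0.03064367 -0.0011921 ] 59.328471422195435 [-0.001  0.001 -0.    -0.003 -0.    -0.001] 17.0
[42, 43, 46, 49, 47, 46, 47, 43, 41, 42, 42, 40, 41, 44, 45, 45, 42, 48, 47, 45, 46, 45, 43, 50, 47, 43, 42, 49, 46, 46, 41, 42, 46, 45, 39, 45, 44, 45, 45, 40, 42, 48, 43, 48, 44, 47, 47, 47, 46, 38, 47, 42, 46, 44, 45, 43, 83, 167, 233, 242, 242, 241, 242, 240, 241, 241, 241, 240, 241, 241, 241, 240, 241, 240, 240, 240, 241, 241, 241, 242, 242, 241, 241, 240, 231, 166, 107, 90, 83, 91, 128, 201, 238, 242, 241, 240, 242, 242, 241, 238, 201, 116, 79, 82, 85, 113, 166, 201, 214, 213, 213, 208, 206, 208, 206, 205, 202, 201, 203, 194, 167, 154, 196, 211, 209, 206, 212, 206, 208, 211]
outline [[268.3, 127.8], [370.8, 127.9]]
app [[278.0, 141.0], [359.2, 141.0], [268.8, 146.5], [368.5, 146.6]]
[241, 241, 241, 240, 240, 241, 242, 240, 240, 134, 87, 92, 81, 84, 87, 85, 81, 86, 87, 86, 87, 88, 89, 88, 86, 90, 86, 90, 90, 89, 85, 92, 89, 89, 91, 88, 90, 99, 93, 92, 92, 104, 102, 106, 107, 107, 106, 110, 107, 108, 96, 91, 91, 93, 94, 88, 91, 92, 90, 91, 181, 242, 241, 240, 240, 240, 240, 240, 240, 240]
```

```bash
python3 -c "
from bench import arm
print(arm.job_done())"
```

```text
the job is handed in; nothing more can be done
None
```

I handed the job in at about 17 s: the bar is released in the free lane with its grip the same way as the other bar, and the applicator is held level over the outline, about 11 mm above the panel by my estimate. The hand-in returned no verdict.

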